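# Tip a parts tote over an edge stop to empty castings into the deburring tray

### The job

Empty the two castings into the tray of the tipping station, ready for deburring: push the orange tote along the table until its foot rail is against the yellow edge stop, then tip it forward over the stop so that it lies mouth down on the chute and the castings slide out. Do not lift or carry the tote - its foot rail stays behind the stop, and the tote stays lying there - and do not touch the castings or disturb the other things on the bench.

Things in the scene. Friction and masses are not known exactly. Their poses are not given: they have to be found in the camera images.
- station: Fixed tipping station. Its level x axis is the tipping direction; origin at bench height under the middle of the stop's rear face. At the rear a flat grey table, 194 mm wide (y), 103 mm above the bench, from x = -160 to 0 mm, without sides; then the yellow edge stop, the steel chute (falls at 50 degrees from the stop's top to x = 97 mm) and the tray, to x = 212 mm.
- stop_edge (a point): Middle of the top rear edge of the yellow stop: a bar across the station's whole width, 6 mm thick, its top 12 mm above the table, 115 mm above the bench. Axes as the station's.
- tray_floor (a point): Centre of the tray's black rubber floor, 6 mm above the bench, 115 mm along the station's x and 186 mm across; blue walls 45 mm high. The chute above it has blue cheeks 29 mm high. Axes as the station's.
- tote: Loose orange open-topped tote, 98 mm (x) by 154 mm (y), 110 mm high, walls 4 mm, about 0.3 kg (0.8 kg loaded). Origin: centre of its underside; z points out of its mouth, +x is its front, which carries the black foot rail. It starts on the station's table, front towards the stop, the rail 10 to 42 mm short of it, at most 3 degrees askew.
- tote_toe (a point): Middle of the bottom front edge of the black foot rail, 59 mm ahead of the tote's origin. The rail runs along the foot of the front wall, outside, 10 mm deep (x), 7 mm high; it catches behind the edge stop and holds the tipped tote there.
- tote_mouth (a point): Centre of the tote's mouth, 110 mm above its underside. Pushed at half height or lower the tote slides; with the rail against the stop, 5 to 10 N high on its rear wall tips it; that wall rises as it leans, so follow its arc about the stop (rubber fingertips stick to it). Only past 60 to 75 degrees does it fall by itself, to lie with its front wall on the chute, mouth down, about 140 degrees from upright.
- guard_edge (a point): Lower inner corner of a fixed clear guard pane that stands upright between the robot and the right end of the bench. The pane is level with the bench's near edge, 6 mm thick; from this corner it runs 180 mm to the right (-y) and 1.25 m up. Left of it the frame is open, but for a rail at bench height, 50 mm high. Keep the arm clear: draw it in, turn to the front, then reach out.
- casting_small (a point): The smaller casting, 64 x 73 x 33 mm, 0.23 kg: die-cast metal cover with a flange and a raised boss, in the tote at the start with its boss up and its length along the tote's x; point at the casting's centre
- casting_large (a point): The larger casting, 64 x 82 x 38 mm, 0.28 kg: die-cast metal cover with a flange and a raised boss, in the tote at the start with its boss up and its length along the tote's x; point at the casting's centre
- cover_casting_2: the smaller casting; origin at the centre of its flange's underside
- cover_casting_3: the larger casting; origin at the centre of its flange's underside
- aerosol_1: Bystander: spray can, 67 mm across, 205 mm tall, upright; origin at the centre of its underside
- paste_tin: Bystander: round tin with green lid, 67 mm across, 37 mm high; origin at the centre of its underside
- blue_tape: Bystander: roll of blue tape lying flat, 71 mm across, 18 mm high; origin at the centre of its underside
- v_block: Bystander: steel V block 45 x 50 x 40 mm; origin at the centre of its underside
- oil_can: Bystander: brown oil can with a thin spout, 72 x 92 x 186 mm; origin at the centre of its underside
- file_square: Bystander: file with blue handle, 250 mm long, lying; origin at the centre of its underside, its y axis along it
- abrasive_stone: Bystander: red and grey dressing stone 24 x 100 x 22 mm; origin at the centre of its underside, y along it

How it is judged:
At the end, for the whole second after the job is handed in: The tote lies tipped more than 120 degrees, its foot rail still behind the stop (within 12 mm); both castings are out (centres at least 20 mm beyond the mouth), between the tray's walls or at the chute's foot (centres under 80 mm above the bench); all at rest (angle between tote's own z axis and vertical above 2.1 rad and x of tote_toe in the frame of station below 0.012 m and linear speed of each of tote, cover_casting_2, cover_casting_3 below 0.02 m/s and z of each of casting_small, casting_large in the frame of tote above 0.13 m and x of casting_small in the frame of station between 0.04 and 0.215 m and y of casting_small in the frame of station between -0.097 and 0.097 m and height (world z) of each of casting_small, casting_large below 0.08 m and x of casting_large in the frame of station between 0.04 and 0.215 m and y of casting_large in the frame of station between -0.097 and 0.097 m); the robot touches nothing.
It fails at once if the tote's foot rail is lifted more than about 5 cm above the table, or goes over the stop: the tote is carried or thrown instead of tipped (height (world z) of tote_toe above 0.165 m or x of tote_toe in the frame of station above 0.03 m).
It fails at once if the gripper touches a casting with more than 1 N (contact force between the fingers and cover_casting_2 above 1 N or contact force between the fingers and cover_casting_3 above 1 N).
It fails at once if a bystander is moved by more than 3 cm (distance of any of aerosol_1, paste_tin, blue_tape, v_block, oil_can, file_square, abrasive_stone from where it was at the start of the episode above 0.03 m).
It also fails if it takes over 45 s, if anything falls off the work surface, if the arm or the gripper's body presses on something with over 40 N, if the wrist force passes 120 N, or if a joint passes its speed limit or range.

### The arm

A 6-joint arm with a two-finger parallel gripper is mounted at the origin on a cart in front of the work surface, level with it; the furniture and walls round the work are solid. World frame = base frame: x ahead of the robot, y to its left, z up, the work surface at z = 0. Lengths are in m, angles in rad, forces in N, time in s.
With the tool pointing down it reaches from about 0.25 to 0.725 m from the base axis. Payload 4 kg.
Tool frame: the origin (TCP) lies midway between the tips of the shut fingers; the grasp point (between the pads) lies 19 mm behind it; z points along the fingers, y is the line along which they close (so a half turn about z gives the same grasp; the last joint's range is limited). The gripper opens to 85 mm and grips with 20 to 120 N. Pads are 22 mm wide; open, the fingers measure 114 mm over their backs; the gripper's body (76 mm by 85 mm) begins 54 mm behind the grasp point. The pads swing forward as they close: fully open they stand 13 mm farther back than shut.
Start: joints at [1.173, 0.241, 0.005, 1.335, 0, 1.571], TCP at [0.194, 0.461, 0.231] pointing down, gripper open.
Joint ranges: [-2.72, 2.72], [-1.05, 1.87], [-1.09, 1.28], [-1.99, 2.15], [-1.42, 1.44], [-3.14, 3.14]. Speed limits (rad/s): [2.79, 2.79, 3.14, 3.14, 3.14, 3.14].

### API

Orientations are given as a unit quaternion [x, y, z, w].
In Python, from workcell import bot gives the robot as it stands. The module is installed in compiled form; this text tells all that it offers.
- The arm moves only by the tool jog_arm, never from a script. Its argument "deltas" is a list of rows, each an object with "fingers": the opening, from 0 (shut) to 1 (fully open); "delta_pos": the shift along the tool's x, y, z normalised to -1 to 1, where 1 is 300 mm, a list of three; "yaw": the turn about the tool's z normalised to -1 to 1, where 1 is pi/4 rad. A call has 1 to 12 rows; each row is the pose to reach, as a shift and turn from the pose commanded when the call began, along the tool's axes at that moment; what a row does not reach only later rows make up. A row lasts 1/10 s, in which the tool goes at most 50 mm and 8.59 degrees, less where a joint would pass 70% of its speed; a pose out of reach is approached as far as the arm can. A call with a number of a shift or a turn outside -1 to 1 is refused whole. A call with a gripper value outside its range is refused whole. The fingers move at their own pace and stop on an object; the grip force is fixed at half the most. Time passes only in rows, so rows that repeat a pose let the fingers close. It gives the time, the measured TCP pose, the force, the opening and the grip force at its end, in the units of the state.
- bot.get_obs(): the state, without advancing time (a new reading comes with each control period).
- bot.camera(name): name is "scene" or "side" or "wrist"; returns a dict with "image" (420x560x3 uint8, red, green, blue), "range_z" (420x560 float32, m along the optical axis (not along the pixel's ray), 0 where there is no reading), "fx", "fy", "cx", "cy" (pixels), "rvec" (rotation vector, rad) and "tvec" (3), from world to camera coordinates, as OpenCV has them. Camera axes: x right, y down, z forward; pixel columns grow to the right and rows downward; lengths in m; the calibration is good to about 2 mm. A picture is of the moment at which its call begins.
- bot.job_done(): hands the job in; it is judged then, once.
The state is a dict: "clock": time; "joint_pos": joint angles; "joint_vel": joint speeds; "tau": joint torques, N m; "eef_pos": TCP position; "tool_rot": TCP orientation; "ft_force": force on the tool from outside, world axes, zero at the start; "ft_torque": the same for the moment, N m; "grip_width": finger opening in m; "grasp_force": force on a finger pad.
Only numpy, scipy, OpenCV 4.12 (cv2) and the standard library are available. Lean on these libraries where they do the work, as an engineer would, in place of code of your own. Each camera call takes 0.05 s, during which the arm holds its last target. There are 200 camera calls.

## Working session

There is one attempt and no reset: what is moved stays moved. The work goes in short steps, Python scripts to look and compute and a tool call to move; the robot and the scene stay as the last step left them, time stands still between calls to the robot, and variables do not carry over. Pictures are saved under pics/ and viewed, at most 10 in all, crops included, and the job is handed in when it is done.

Besides the shell and the picture viewer there is one more tool, called after "Emit:" as name(argument=value, ...) on one line, values as JSON. jog_arm: Moves the arm, as the interface text tells. Scaled input: -1 to 1 covers 300 mm each way for a shift and pi/4 rad each way for a turn. Its arguments: {"type":"object","properties":{"deltas":{"type":"array","items":{"type":"object","properties":{"fingers":{"type":"number"},"delta_pos":{"type":"array","items":{"type":"number"}},"yaw":{"type":"number"}}}}},"required":["deltas"]}

```bash
mkdir -p pics; cat > h.py <<'E'
import numpy as np, cv2
from workcell import bot
def cam(n):
    c=bot.camera(n); R=cv2.Rodrigues(np.array(c['rvec'],float))[0]; t=np.array(c['tvec'],float).ravel()
    z=c['range_z']; v,u=np.mgrid[:420,:560]
    P=np.stack([(u-c['cx'])/c['fx']*z,(v-c['cy'])/c['fy']*z,z],-1)
    W=(P-t)@R; W[z==0]=np.nan
    c['W']=W; c['R']=R; c['t']=t; return c
def save(c,n): cv2.imwrite('pics/'+n+'.png',c['image'][:,:,::-1])
E
python3 - <<'E'
from h import *
o=bot.get_obs(); print({k:np.round(v,3) for k,v in o.items()})
a=cam('scene');b=cam('side')
cv2.imwrite('pics/a.png',np.vstack([a['image'],b['image']])[:,:,::-1][:, :]) 
im=cv2.imread('pics/a.png'); save(a,'s1'); save(b,'d1')
for c in (a,b): print(-c['R'].T@c['t'])
E
```

```text
{'clock': np.float64(0.0), 'joint_pos': array([1.173, 0.241, 0.004, 1.335, 0.   , 1.571]), 'joint_vel': array([-0.001, -0.002,  0.001,  0.001, -0.001, -0.001]), 'tau': array([ 1.0000e-03, -3.7232e+01,  2.5241e+01,  1.7000e-02, -0.0000e+00,
       -0.0000e+00]), 'eef_pos': array([0.193, 0.46 , 0.23 ]), 'tool_rot': array([ 0.198,  0.98 , -0.001, -0.   ]), 'ft_force': array([ 0.2  , -0.11 ,  0.204]), 'ft_torque': array([-0.008,  0.022,  0.016]), 'grasp_force': np.float64(0.0), 'grip_width': np.float64(0.085)}
[-0.36928964 -0.76285325  1.43041547]
[0.95287728 0.94345528 1.41521353]
```

View pics/s1.png

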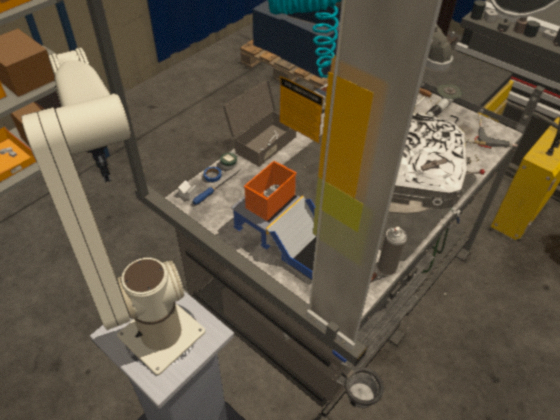

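View pics/d1.png

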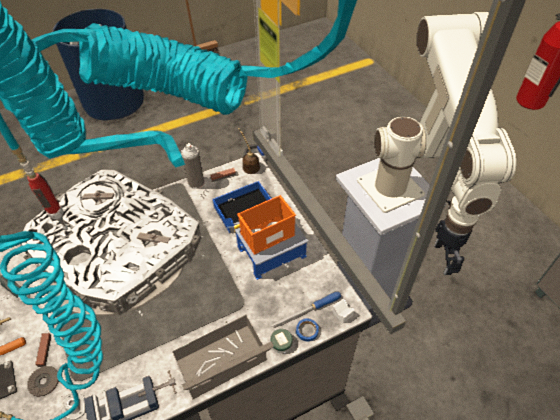

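The scene view shows the orange tote at about (270,190), chute and tray to its right at (300,240). The side view shows the tote at (268,222), tray at (240,205), guard pane at (270,90). The tipping direction is roughly world -y.

```bash
cat >> h.py <<'E'
def mask(c,lo,hi,lim=((0.2,0.9),(-0.6,0.6),(-.01,.3))):
    h=cv2.cvtColor(c['image'],cv2.COLOR_RGB2HSV); m=cv2.inRange(h,lo,hi)>0
    W=c['W']
    for i,(p,q) in enumerate(lim): m&=(W[...,i]>p)&(W[...,i]<q)
    return m
ORA=((2,150,80),(14,255,255))
E
python3 - <<'E'
from h import *
r=lambda x:np.round(x,3).tolist()
for n in('scene','side'):
    c=cam(n); W=c['W']
    m=mask(c,*ORA); P=W[m]; print(n,'orange',m.sum(),r(np.percentile(P,[1,50,99],axis=0)))
    top=P[P[:,2]>np.percentile(P[:,2],97)-.012]
    rc=cv2.minAreaRect((top[:,:2]*1000).astype(np.float32)); print('rim',rc,r(cv2.boxPoints(rc)), np.median(top[:,2]))
    for nm,lo,hi in(('yellow',(18,90,90),(35,255,255)),('blue',(105,130,40),(125,255,255))):
        m=mask(c,lo,hi); P=W[m]; print(nm,m.sum(),r(np.percentile(P,[2,50,98],axis=0)) if m.sum() else '')
        if nm=='blue' and m.sum():
            P=P[(P[:,2]>.03)]; print(cv2.minAreaRect((P[:,:2]*1000).astype(np.float32)))
    big=cv2.resize(c['image'][130:290,210:350] if n=='scene' else c['image'][140:290,180:340],None,fx=4.5,fy=3.7 if n=='scene' else 4,interpolation=2)
    cv2.imwrite(f'pics/crop_{n}.png',big[:,:,::-1]); print(big.shape)
E
```

```text
scene orange 1951 [[0.473, 0.002, 0.006], [0.556, 0.052, 0.168], [0.772, 0.128, 0.217]]
rim ((554.2859497070312, 53.9747314453125), (166.51649475097656, 100.82994842529297), 2.6744332313537598) [[468.7659912109375, 100.44999694824219], [473.47100830078125, -0.27000001072883606], [639.8060302734375, 7.5], [635.1010131835938, 108.22000122070312]] 0.21078158411139816
yellow 148 [[0.449, -0.03, -0.0], [0.546, -0.021, 0.113], [0.857, 0.074, 0.12]]
blue 162 [[0.306, -0.43, -0.007], [0.453, -0.15, 0.034], [0.579, 0.346, 0.101]]
((465.38568115234375, -33.99290466308594), (242.4811248779297, 260.94110107421875), 38.893409729003906)
(592, 630, 3)
side orange 2092 [[0.472, -0.341, 0.02], [0.555, 0.038, 0.168], [0.638, 0.106, 0.217]]
rim ((558.5033569335938, 52.395015716552734), (161.50320434570312, 104.87405395507812), 4.267698764801025) [[474.0740051269531, 98.677001953125], [481.87799072265625, -5.906000137329102], [642.9329833984375, 6.11299991607666], [635.1290283203125, 110.69599914550781]] 0.21158129629558348
yellow 134 [[0.325, -0.469, 0.013], [0.435, -0.344, 0.154], [0.645, 0.456, 0.294]]
blue 1330 [[0.449, -0.235, 0.003], [0.564, 0.118, 0.029], [0.649, 0.404, 0.097]]
((548.5294189453125, 44.84669494628906), (195.61268615722656, 564.10107421875), 1.359143853187561)
(600, 720, 3)
```

View pics/crop_side.png

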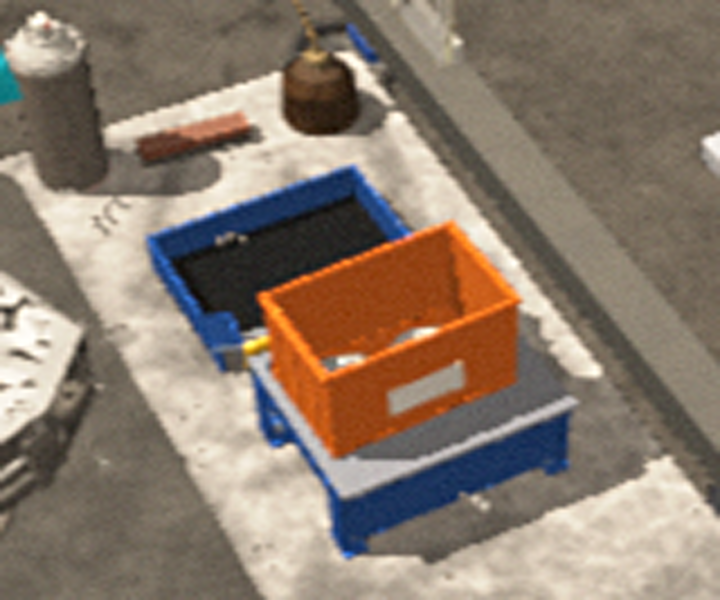

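The crop shows the tote on the table with its label on the rear (+y) wall, and both castings inside. The yellow stop end is at crop (258,345), the tray beyond it, and the oil can and stone lie behind the tray. Next I fit the station's yaw and the guard corner.

```bash
python3 - <<'E'
from h import *
r=lambda x:np.round(x,3).tolist()
s=cam('scene');d=cam('side')
def line(P,nm,ax):  # fit other = a*ax+b
    P=P[np.isfinite(P).all(1)]; 
    vx,vy,x0,y0=cv2.fitLine((P[:,:2]).astype(np.float32),cv2.DIST_HUBER,0,.001,.001).ravel(); print(nm,len(P),'dir deg',np.degrees(np.arctan(vy/vx)) if abs(vx)>abs(vy) else np.degrees(np.arctan(vx/vy)),'pt',x0,y0)
box=((.42,.70),(-.06,.02),(.105,.125))
for n,c in(('scene',s),('side',d)):
    m=mask(c,(18,60,90),(38,255,255),box); print(n,m.sum()); 
    if m.sum()>5: P=c['W'][m]; line(P,'stop',0); print(r(P.min(0)),r(P.max(0)))
    # table top
    h=cv2.cvtColor(c['image'],cv2.COLOR_RGB2HSV); W=c['W']
    m=(W[...,0]>.4)&(W[...,0]<.72)&(W[...,1]>-.02)&(W[...,1]<.25)&(abs(W[...,2]-.103)<.008); P=W[m]
    if len(P): print('table',len(P),r(np.percentile(P,[1,99],axis=0)),cv2.minAreaRect((P[:,:2]*1000).astype(np.float32)))
    # rear face of table apron & tray far wall
    m=mask(c,(105,110,30),(128,255,255),((.4,.72),(.1,.2),(.04,.1))); line(W[m],'apron',0) if m.sum()>5 else 0
    m=mask(c,(105,110,30),(128,255,255),((.4,.72),(-.3,-.2),(.02,.06))); P=W[m]
    if m.sum()>5: line(P,'traywall',0); print(r(P.min(0)),r(P.max(0)))
    # tote rear & front wall
    m=mask(c,*ORA,((.49,.62),(.085,.13),(.12,.2))); 
    if m.sum()>5: line(W[m],'tote rear',0)
def ray(c,u,v,ax,val):
    w=c['R'].T@np.array([(u-c['cx'])/c['fx'],(v-c['cy'])/c['fy'],1]); o=-c['R'].T@c['t']; return r(o+w*(val-o[ax])/w[ax])
for x in(.3,.33,.36): print('guard corner',x,ray(s,313,333,0,x), 'side',ray(d,256,130,0,x),ray(d,283,152,0,x))
for u,v in((143,190),(250,275),(330,340)): print('post/rail',s['W'][v,u])
cv2.imwrite('pics/rail.png',cv2.resize(s['image'][170:400,120:400],None,fx=2.7,fy=2.6)[:,:,::-1])
E
```

```text
scene 124
stop 124 dir deg 1.3276713 pt 0.56877005 -0.021505289
[0.448, -0.028, 0.106] [0.644, -0.01, 0.122]
table 677 [[0.444, -0.015, 0.096], [0.636, 0.14, 0.111]] ((541.730712890625, 63.611793518066406), (197.93113708496094, 161.87281799316406), 1.3328988552093506)
apron 34 dir deg 8.364225 pt 0.4462672 0.11283334
traywall 18 dir deg 3.1099124 pt 0.45382035 -0.20593823
[0.45, -0.213, 0.022] [0.457, -0.201, 0.052]
tote rear 311 dir deg 3.2759774 pt 0.56671935 0.101851605
side 20
stop 20 dir deg -1.7182211 pt 0.63819015 -0.02090684
[0.628, -0.028, 0.105] [0.646, -0.018, 0.12]
table 932 [[0.451, -0.016, 0.096], [0.645, 0.14, 0.111]] ((547.7289428710938, 60.997802734375), (198.20803833007812, 161.63197326660156), 0.06974338740110397)
apron 246 dir deg 0.97617656 pt 0.55269265 0.12128955
traywall 240 dir deg 0.8056858 pt 0.5602268 -0.23030266
[0.458, -0.239, 0.02] [0.652, -0.2, 0.052]
tote rear 403 dir deg 3.3170605 pt 0.5565981 0.09989788
guard corner 0.3 [0.3, -0.347, 0.017] side [0.3, -0.596, -0.044] [0.3, -0.331, 0.046]
guard corner 0.33 [0.33, -0.328, -0.046] side [0.33, -0.525, 0.024] [0.33, -0.272, 0.109]
guard corner 0.36 [0.36, -0.309, -0.109] side [0.36, -0.455, 0.091] [0.36, -0.214, 0.171]
post/rail [0.31307051 0.45333369 0.07295243]
post/rail [ 0.31091777 -0.07881685  0.05074981]
post/rail [ 0.30642955 -0.40360053  0.03619721]
```

View pics/rail.png

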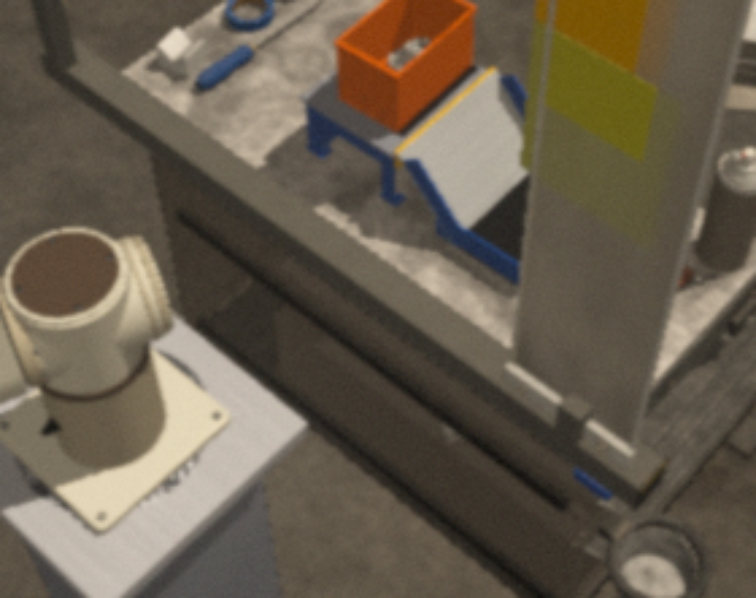

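The rail is at x≈0.31 and the guard's lower corner at about y≈-0.32, well clear of the work. The stop's rear face is at y≈-0.018, and the tote's rear wall at y≈0.101, askew about 2°. I draw in and turn to the front.

Emit:
jog_arm(deltas=[{"delta_pos": [-0.64,-0.78,-0.17],"yaw": 1,"fingers": 1},{"delta_pos": [-0.64,-0.78,-0.17],"yaw": 1,"fingers": 1},{"delta_pos": [-0.64,-0.78,-0.17],"yaw": 1,"fingers": 1},{"delta_pos": [-0.64,-0.78,-0.17],"yaw": 1,"fingers": 1},{"delta_pos": [-0.64,-0.78,-0.17],"yaw": 1,"fingers": 1},{"delta_pos": [-0.64,-0.78,-0.17],"yaw": 1,"fingers": 1},{"delta_pos": [-0.64,-0.78,-0.17],"yaw": 1,"fingers": 1},{"delta_pos": [-0.64,-0.78,-0.17],"yaw": 1,"fingers": 1},{"delta_pos": [-0.64,-0.78,-0.17],"yaw": 1,"fingers": 1}])

```text
clock: 1.2
eef_pos: [0.28, 0.1714, 0.2822]
tool_rot: [0.558, 0.83, 0.0, -0.0]
ft_force: [-0.0, -0.3, -0.0]
grip_width: 0.0853
grasp_force: 0.0
```

Emit:
jog_arm(deltas=[{"delta_pos": [-0.343,0.843,0],"yaw": 0.47,"fingers": 1},{"delta_pos": [-0.343,0.843,0],"yaw": 0.47,"fingers": 1},{"delta_pos": [-0.343,0.843,0],"yaw": 0.47,"fingers": 1},{"delta_pos": [-0.343,0.843,0],"yaw": 0.47,"fingers": 1},{"delta_pos": [-0.343,0.843,0],"yaw": 0.47,"fingers": 1},{"delta_pos": [-0.343,0.843,0],"yaw": 0.47,"fingers": 1},{"delta_pos": [-0.343,0.843,0],"yaw": 0.47,"fingers": 1},{"delta_pos": [-0.343,0.843,0],"yaw": 0.47,"fingers": 1}])

```text
clock: 2.0
eef_pos: [0.5524, 0.1732, 0.2805]
tool_rot: [0.699, 0.715, -0.001, -0.001]
ft_force: [-1.1, -0.1, -0.8]
grip_width: 0.0852
grasp_force: 0.0
```

Emit:
jog_arm(deltas=[{"delta_pos": [0,0,0.16],"yaw": 0,"fingers": 1},{"delta_pos": [0,0,0.3],"yaw": 0,"fingers": 1},{"delta_pos": [0,0,0.367],"yaw": 0,"fingers": 1},{"delta_pos": [0,0,0.367],"yaw": 0,"fingers": 1},{"delta_pos": [-0.08,0,0.367],"yaw": 0,"fingers": 1},{"delta_pos": [-0.14,0,0.367],"yaw": 0,"fingers": 1},{"delta_pos": [-0.17,0,0.367],"yaw": 0,"fingers": 1},{"delta_pos": [-0.17,0,0.367],"yaw": 0,"fingers": 1}])

```text
clock: 2.8
eef_pos: [0.5544, 0.1201, 0.1741]
tool_rot: [0.701, 0.713, 0.001, 0.001]
ft_force: [-0.5, 0.8, 0.5]
grip_width: 0.0857
grasp_force: 0.0
```

```bash
python3 - <<'E'
from h import *
c=cam('side'); o=bot.get_obs(); print(o['clock'],o['eef_pos'],o['ft_force'])
cv2.imwrite('pics/p1.png',cv2.resize(c['image'][140:290,180:340],None,fx=4.5,fy=4,interpolation=2)[:,:,::-1])
E
```

```text
2.85 [0.55434802 0.12064524 0.17374501] [ 0.32037317  0.84577532 -0.23566235]
```

View pics/p1.png

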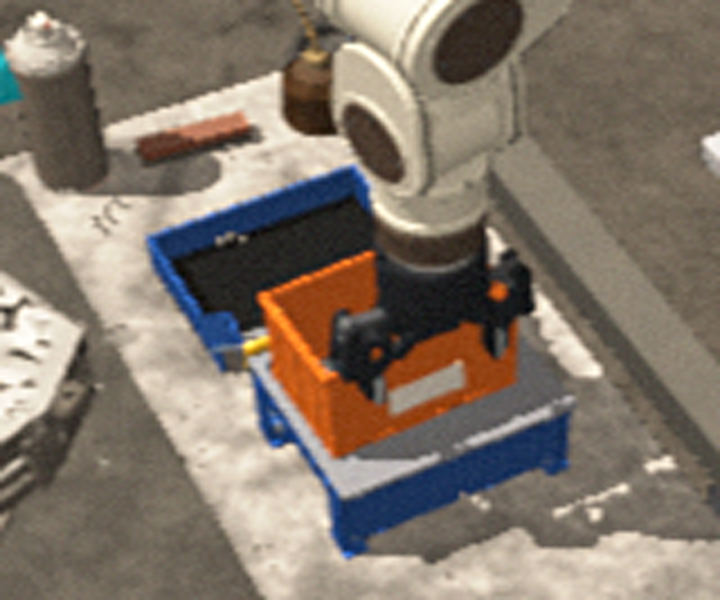

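The fingers straddle the label, just behind the rear wall, level and square. I push slowly.

Emit:
jog_arm(deltas=[{"delta_pos": [-0.015,0,0],"yaw": 0,"fingers": 1},{"delta_pos": [-0.027,0,0],"yaw": 0,"fingers": 1},{"delta_pos": [-0.037,0,0],"yaw": 0,"fingers": 1},{"delta_pos": [-0.047,0,0],"yaw": 0,"fingers": 1},{"delta_pos": [-0.047,0,0],"yaw": 0,"fingers": 1}])

```text
clock: 3.35
eef_pos: [0.555, 0.1072, 0.1729]
tool_rot: [0.7, 0.714, 0.001, -0.0]
ft_force: [1.0, 4.5, 2.6]
grip_width: 0.0854
grasp_force: 2.4
```

Emit:
jog_arm(deltas=[{"delta_pos": [-0.01,0,0],"yaw": 0,"fingers": 1},{"delta_pos": [-0.02,0,0],"yaw": 0,"fingers": 1},{"delta_pos": [-0.02,0,0],"yaw": 0,"fingers": 1}])

```text
clock: 3.65
eef_pos: [0.5547, 0.1015, 0.1729]
tool_rot: [0.7, 0.714, 0.001, -0.001]
ft_force: [0.3, 5.4, 3.3]
grip_width: 0.0855
grasp_force: 2.9
```

Emit:
jog_arm(deltas=[{"delta_pos": [-0.01,0,0],"yaw": 0,"fingers": 1},{"delta_pos": [-0.015,0,0],"yaw": 0,"fingers": 1},{"delta_pos": [-0.015,0,0],"yaw": 0,"fingers": 1}])

```text
clock: 3.95
eef_pos: [0.5545, 0.1003, 0.1741]
tool_rot: [0.699, 0.715, 0.004, -0.003]
ft_force: [-3.9, 13.6, 8.3]
grip_width: 0.0853
grasp_force: 7.3
```

```bash
cat >> h.py <<'E'
def tote():
    for n in('scene','side'):
        c=cam(n); W=c['W']; m=mask(c,*ORA,((.47,.65),(-.1,.13),(.1,.3))); P=W[m]
        T=P[P[:,2]>np.percentile(P[:,2],98)-.01]
        print(n,'rim z',np.percentile(P[:,2],98).round(4),'y front/back',np.percentile(T[:,1],[2,98]).round(4))
        m=mask(c,*ORA,((.52,.6),(.07,.13),(.12,.2)))
        if m.sum()>30:
            l=cv2.fitLine(W[m][:,:2].astype(np.float32),cv2.DIST_HUBER,0,.001,.001).ravel(); print('rear',l.round(3),m.sum())
E
python3 - <<'E'
from h import *
tote(); o=bot.get_obs(); print(o['clock'],o['eef_pos'],o['ft_force'])
E
```

```text
scene rim z 0.2158 y front/back [-0.011   0.0913]
rear [1.    0.026 0.562 0.087] 230
side rim z 0.245 y front/back [0.0843 0.1129]
rear [1.    0.022 0.559 0.086] 194
4.05 [0.55454921 0.10039736 0.17406325] [-2.97184582 14.54426608  7.28350506]
```

The tote is at the stop and square: force 14 N, rear wall at y≈0.087. I back off, raise the tips and re-contact higher on the wall.

Emit:
jog_arm(deltas=[{"delta_pos": [0.04,0,0],"yaw": 0,"fingers": 1},{"delta_pos": [0.04,0,-0.065],"yaw": 0,"fingers": 1},{"delta_pos": [0.04,0,-0.065],"yaw": 0,"fingers": 1}])

```text
clock: 4.35
eef_pos: [0.5551, 0.1075, 0.1932]
tool_rot: [0.701, 0.714, 0.0, 0.001]
ft_force: [0.5, -0.3, 0.8]
grip_width: 0.0861
grasp_force: 0.0
```

```bash
python3 - <<'E'
from h import *
tote(); o=bot.get_obs(); print(o['clock'],o['eef_pos'],o['ft_force'])
c=cam('side'); W=c['W']; h=cv2.cvtColor(c['image'],cv2.COLOR_RGB2HSV)
m=(h[...,1]<90)&(W[...,0]>.48)&(W[...,0]<.63)&(W[...,1]>.1)&(W[...,1]<.14)&(W[...,2]>.13)&(W[...,2]<.3)
for x in np.arange(.49,.62,.01):
    P=W[m&(abs(W[...,0]-x)<.005)]
    if len(P): print(x.round(2),len(P),P[:,2].min().round(3),P[P[:,2].argmin()].round(3))
cv2.imwrite('pics/p2.png',cv2.resize(c['image'][160:250,210:310],None,fx=6,fy=6,interpolation=2)[:,:,::-1])
E
```

```text
scene rim z 0.2149 y front/back [-0.0096  0.0906]
rear [1.    0.025 0.562 0.088] 238
side rim z 0.2195 y front/back [-0.0112  0.1175]
rear [1.    0.027 0.561 0.087] 193
4.45 [0.55423716 0.10712722 0.19128959] [ 0.28601356 -0.29657741 -0.21177629]
0.49 29 0.252 [0.49  0.113 0.252]
0.5 33 0.218 [0.501 0.108 0.218]
0.51 40 0.208 [0.506 0.111 0.208]
0.52 15 0.267 [0.517 0.118 0.267]
0.53 10 0.27 [0.525 0.12  0.27 ]
0.54 9 0.267 [0.545 0.112 0.267]
0.55 8 0.272 [0.547 0.111 0.272]
0.56 9 0.271 [0.559 0.113 0.271]
0.57 13 0.27 [0.57  0.115 0.27 ]
0.58 21 0.278 [0.579 0.121 0.278]
0.59 25 0.27 [0.594 0.111 0.27 ]
0.6 34 0.21 [0.605 0.114 0.21 ]
0.61 30 0.221 [0.608 0.113 0.221]
```

View pics/p2.png

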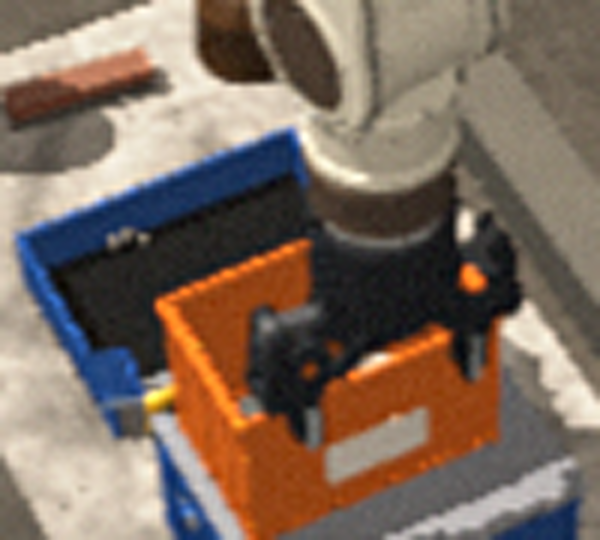

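The tip is at z≈0.205, 8 mm under the rim, with both fingers behind the rear wall. I lower 5 mm, make contact and start the arc to about 30°.

Emit:
jog_arm(deltas=[{"delta_pos": [-0.015,0,0.017],"yaw": 0,"fingers": 1},{"delta_pos": [-0.035,0,0.017],"yaw": 0,"fingers": 1},{"delta_pos": [-0.06,0,-0.005],"yaw": 0,"fingers": 1},{"delta_pos": [-0.083,0,-0.027],"yaw": 0,"fingers": 1},{"delta_pos": [-0.108,0,-0.048],"yaw": 0,"fingers": 1},{"delta_pos": [-0.133,0,-0.067],"yaw": 0,"fingers": 1},{"delta_pos": [-0.16,0,-0.083],"yaw": 0,"fingers": 1},{"delta_pos": [-0.188,0,-0.097],"yaw": 0,"fingers": 1},{"delta_pos": [-0.188,0,-0.097],"yaw": 0,"fingers": 1}])

```text
clock: 5.4
eef_pos: [0.5554, 0.0512, 0.2214]
tool_rot: [0.701, 0.713, 0.001, -0.0]
ft_force: [-1.6, 4.7, 3.4]
grip_width: 0.0857
grasp_force: 3.4
```

```bash
python3 - <<'E'
from h import *
o=bot.get_obs(); print(o['clock'],o['eef_pos'],o['ft_force'])
c=cam('side')
a=c['image'][160:250,200:310]; s=cam('scene')['image'][150:260,220:340]
cv2.imwrite('pics/p3.png',np.hstack([cv2.resize(a,(400,330),interpolation=2),cv2.resize(s,(360,330),interpolation=2)])[:,:,::-1])
E
```

```text
5.4 [0.55536593 0.05124719 0.22139132] [-1.55119507  4.73885898  3.4228761 ]
```

View pics/p3.png

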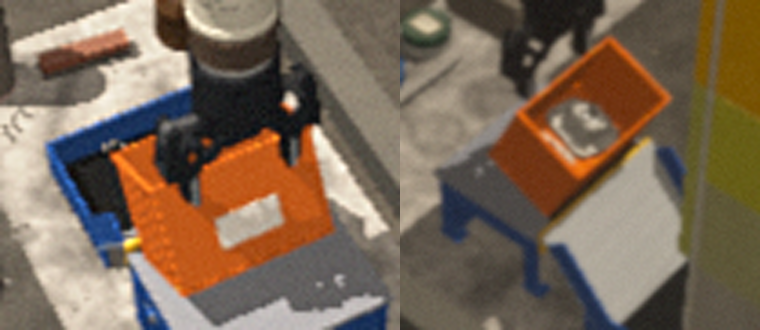

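Tipped about 23°, with the rail behind the stop and both fingers in contact. I continue along the arc.

Emit:
jog_arm(deltas=[{"delta_pos": [-0.03,0,-0.013],"yaw": 0,"fingers": 1},{"delta_pos": [-0.06,0,-0.023],"yaw": 0,"fingers": 1},{"delta_pos": [-0.09,0,-0.032],"yaw": 0,"fingers": 1},{"delta_pos": [-0.12,0,-0.04],"yaw": 0,"fingers": 1},{"delta_pos": [-0.15,0,-0.045],"yaw": 0,"fingers": 1},{"delta_pos": [-0.182,0,-0.048],"yaw": 0,"fingers": 1},{"delta_pos": [-0.213,0,-0.048],"yaw": 0,"fingers": 1},{"delta_pos": [-0.245,0,-0.048],"yaw": 0,"fingers": 1}])

```text
clock: 6.3
eef_pos: [0.5565, -0.0235, 0.235]
tool_rot: [0.701, 0.713, -0.0, -0.0]
ft_force: [0.3, 1.8, 0.5]
grip_width: 0.0851
grasp_force: 0.3
```

```bash
python3 - <<'E'
from h import *
o=bot.get_obs(); print(o['clock'],o['eef_pos'],o['ft_force'])
c=cam('side')
a=c['image'][160:250,200:310]; s=cam('scene')['image'][150:260,220:340]
cv2.imwrite('pics/p4.png',np.hstack([cv2.resize(a,(400,330),interpolation=2),cv2.resize(s,(360,330),interpolation=2)])[:,:,::-1])
E
```

```text
6.3 [ 0.55647616 -0.0234918   0.23496305] [0.31720881 1.78887591 0.52085976]
```

View pics/p4.png

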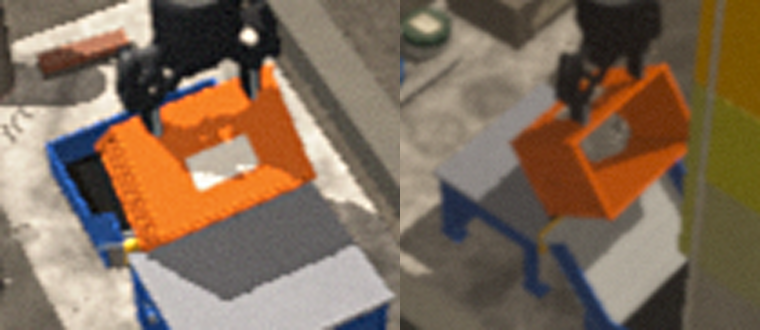

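About 50° and light contact, with the castings still inside. I continue past the tipping point.

Emit:
jog_arm(deltas=[{"delta_pos": [-0.031,0,0.004],"yaw": 0,"fingers": 1},{"delta_pos": [-0.064,0,0.012],"yaw": 0,"fingers": 1},{"delta_pos": [-0.104,0,0.024],"yaw": 0,"fingers": 1},{"delta_pos": [-0.144,0,0.038],"yaw": 0,"fingers": 1},{"delta_pos": [-0.182,0,0.055],"yaw": 0,"fingers": 1},{"delta_pos": [-0.22,0,0.074],"yaw": 0,"fingers": 1},{"delta_pos": [-0.22,0,0.074],"yaw": 0,"fingers": 1}])

```text
clock: 7.1
eef_pos: [0.5572, -0.09, 0.2116]
tool_rot: [0.701, 0.713, -0.001, -0.001]
ft_force: [-0.2, 0.3, -0.8]
grip_width: 0.0853
grasp_force: 0.0
```

```bash
python3 - <<'E'
from h import *
o=bot.get_obs(); print(o['clock'],o['eef_pos'],o['ft_force'])
c=cam('side')
a=c['image'][160:250,200:310]; s=cam('scene')['image'][150:260,220:340]
cv2.imwrite('pics/p5.png',np.hstack([cv2.resize(a,(400,330),interpolation=2),cv2.resize(s,(360,330),interpolation=2)])[:,:,::-1])
E
```

```text
7.1 [ 0.55716045 -0.08999339  0.211613  ] [-0.23778974  0.25450795 -0.83256833]
```

View pics/p5.png

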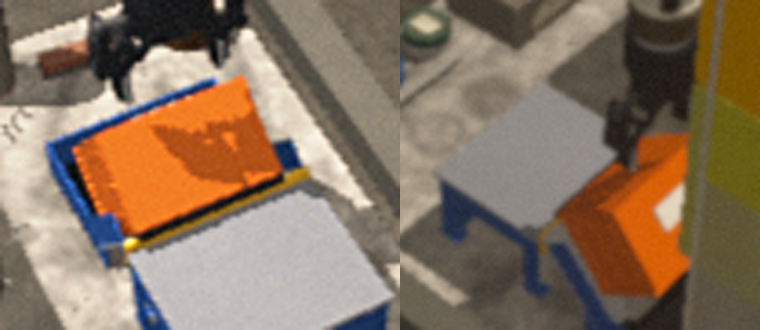

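The tote has fallen onto the chute, with its underside showing in side view and the stop clear at (130,245)-(310,175). I retract up and back.

Emit:
jog_arm(deltas=[{"delta_pos": [0,0,-0.15],"yaw": 0,"fingers": 1},{"delta_pos": [0,0,-0.3],"yaw": 0,"fingers": 1},{"delta_pos": [0.15,0,-0.4],"yaw": 0,"fingers": 1},{"delta_pos": [0.3,0,-0.4],"yaw": 0,"fingers": 1},{"delta_pos": [0.5,0,-0.4],"yaw": 0,"fingers": 1},{"delta_pos": [0.7,0,-0.4],"yaw": 0,"fingers": 1},{"delta_pos": [0.8,0,-0.4],"yaw": 0,"fingers": 1},{"delta_pos": [0.8,0,-0.4],"yaw": 0,"fingers": 1},{"delta_pos": [0.8,0,-0.4],"yaw": 0,"fingers": 1},{"delta_pos": [0.8,0,-0.4],"yaw": 0,"fingers": 1}])

```text
clock: 8.2
eef_pos: [0.5534, 0.1513, 0.3332]
tool_rot: [0.701, 0.714, 0.0, 0.0]
ft_force: [-0.2, -0.7, 0.3]
grip_width: 0.0853
grasp_force: 0.0
```

```bash
python3 - <<'E'
from h import *
o=bot.get_obs(); print(o['clock'],o['eef_pos'],o['ft_force'])
c=cam('side'); s=cam('scene'); W=c['W']
# tote underside plane (side view) -> tilt
m=mask(c,*ORA,((.48,.64),(-.2,0),(.08,.3))); P=W[m]; print(m.sum(),np.percentile(P,[1,99],axis=0).round(3))
# normals from local depth: fit plane to dominant points by RANSAC
rng=np.random.default_rng(0); best=0
for Q in (P,s['W'][mask(s,*ORA,((.47,.66),(-.25,0.02),(.0,.3)))]):
    best=0
    for _ in range(400):
        p=Q[rng.choice(len(Q),3,False)]; n=np.cross(p[1]-p[0],p[2]-p[0]); L=np.linalg.norm(n)
        if L<1e-5: continue
        n/=L; k=(abs((Q-p[0])@n)<.003).sum()
        if k>best: best,bn=k,n
    print('plane n',bn.round(3),best,len(Q))
for n,k in(('side',c),('scene',s)):
    hh=cv2.cvtColor(k['image'],cv2.COLOR_RGB2HSV); w=k['W']
    m=(hh[...,1]<70)&(hh[...,2]>70)&(w[...,0]>.46)&(w[...,0]<.65)&(w[...,1]>-.23)&(w[...,1]<-.1)&(w[...,2]>.012)&(w[...,2]<.08)
    print(n,'metal',m.sum(),np.percentile(w[m],[2,50,98],axis=0).round(3) if m.sum() else '')
cv2.imwrite('pics/p6.png',np.hstack([cv2.resize(c['image'][150:240,200:310],(400,330),interpolation=2),cv2.resize(s['image'][180:290,230:350],(360,330),interpolation=2)])[:,:,::-1])
E
```

```text
8.2 [0.55338611 0.15134318 0.3332301 ] [-0.23611334 -0.68087904  0.32636628]
1086 [[ 0.486 -0.142  0.09 ]
 [ 0.639 -0.02   0.189]]
plane n [-0.008  0.614  0.789] 538 1086
plane n [ 0.029 -0.625 -0.78 ] 474 1516
side metal 4 [[ 0.509 -0.229  0.013]
 [ 0.599 -0.17   0.028]
 [ 0.649 -0.106  0.044]]
scene metal 118 [[ 0.474 -0.193  0.012]
 [ 0.493 -0.169  0.017]
 [ 0.515 -0.101  0.038]]
```

View pics/p6.png

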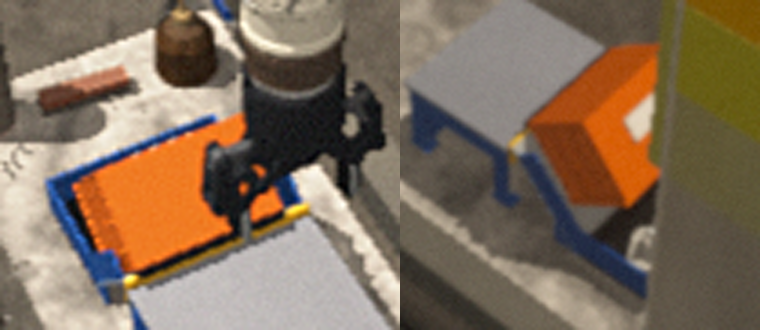

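The tote lies at 142° with its rail at the stop; one casting is visible in the tray at scene crop (640,245). The other is hidden, so I check with the wrist camera from above (numbers only).

Emit:
jog_arm(deltas=[{"delta_pos": [0,0,-0.3],"yaw": 0,"fingers": 1},{"delta_pos": [-0.16,0,-0.3],"yaw": 0,"fingers": 1},{"delta_pos": [-0.32,0,-0.3],"yaw": 0,"fingers": 1},{"delta_pos": [-0.48,0,-0.3],"yaw": 0,"fingers": 1},{"delta_pos": [-0.64,0,-0.3],"yaw": 0,"fingers": 1},{"delta_pos": [-0.8,0,-0.3],"yaw": 0,"fingers": 1},{"delta_pos": [-0.95,0,-0.3],"yaw": 0,"fingers": 1},{"delta_pos": [-1,0,-0.3],"yaw": 0,"fingers": 1},{"delta_pos": [-1,0,-0.3],"yaw": 0,"fingers": 1},{"delta_pos": [-1,0,-0.3],"yaw": 0,"fingers": 1}])

```text
clock: 9.3
eef_pos: [0.5587, -0.1486, 0.4231]
tool_rot: [0.701, 0.713, 0.0, -0.0]
ft_force: [-0.5, 0.2, -0.3]
grip_width: 0.0855
grasp_force: 0.0
```

```bash
cat > w.py <<'E'
from h import *
o=bot.get_obs(); print(o['clock'],o['eef_pos'],o['ft_force'])
c=cam('wrist'); W=c['W']; print('cam',(-c['R'].T@c['t']).round(3),'axis',c['R'][2].round(2))
hh=cv2.cvtColor(c['image'],cv2.COLOR_RGB2HSV)
tr=(W[...,0]>.455)&(W[...,0]<.65)&(W[...,1]>-.226)&(W[...,1]<-.09)
m=tr&(W[...,2]>.012)&(W[...,2]<.09)&(hh[...,1]<90)
n,l,st,_=cv2.connectedComponentsWithStats(m.astype(np.uint8))
for i in range(1,n):
    if st[i,4]>100: P=W[l==i]; print(st[i],np.percentile(P,[2,50,98],axis=0).round(3).tolist(),hh[l==i].mean(0).round())
f=tr&(W[...,2]<.012); print('floor px',f.sum(),np.percentile(W[f],[1,99],axis=0).round(3) if f.any() else '')
g=np.full((8,11),np.nan)
for i,y in enumerate(np.arange(-.23,-.07,.02)):
    for j,x in enumerate(np.arange(.45,.67,.02)):
        q=W[(W[...,0]>=x)&(W[...,0]<x+.02)&(W[...,1]>=y)&(W[...,1]<y+.02)]
        if len(q)>5: g[i,j]=np.median(q[:,2])*1000
print(g.round())
E
python3 w.py
```

```text
9.3 [ 0.55869985 -0.14857269  0.42306509] [-0.52177915  0.22658764 -0.32425276]
cam [ 0.558 -0.076  0.565] axis [ 0.   -0.28 -0.96]
[ 219  166   95   30 1597] [[0.486, -0.221, 0.012], [0.549, -0.193, 0.03], [0.611, -0.177, 0.043]] [ 17.  23. 216.]
floor px 2065 [[ 0.458 -0.226  0.003]
 [ 0.645 -0.16   0.012]]Traceback (most recent call last):
  File "w.py", line 15, in <module>
    if len(q)>5: g[i,j]=np.median(q[:,2])*1000
                 ~^^^^^
IndexError: index 11 is out of bounds for axis 1 with size 11
```

```bash
sed -i '/^g=/,$d' w.py; cat >> w.py <<'E'
m=tr&(W[...,2]>.012)&(W[...,2]<.09)&(hh[...,1]<90)
for x in np.arange(.48,.62,.01):
    P=W[m&(abs(W[...,0]-x)<.005)]
    if len(P)>5: print(x.round(2),len(P),'y',np.percentile(P[:,1],[2,98]).round(3),'z',np.percentile(P[:,2],[5,50,95]).round(3))
u=mask(c,*ORA,((.48,.64),(-.2,.02),(.08,.3))); Q=W[u]; n=np.array([0,.62,.785]); n/=np.linalg.norm(n)
d=np.percentile(Q@n,90); print('underside offset',np.percentile(Q@n,[50,90,97]).round(4),u.sum())
for p in([.52,-.185,.025],[.58,-.185,.025],[.52,-.175,.03]): print('tote z',(d-np.dot(p,n)).round(3))
E
python3 w.py
```

```text
9.35 [ 0.55884386 -0.14766827  0.42325155] [ 0.99091601  0.436977   -0.04786537]
cam [ 0.558 -0.075  0.565] axis [ 0.01 -0.28 -0.96]
[ 219  166   95   31 1584] [[0.487, -0.221, 0.012], [0.55, -0.193, 0.03], [0.61, -0.176, 0.043]] [ 17.  23. 215.]
floor px 2080 [[ 0.458 -0.226  0.003]
 [ 0.644 -0.161  0.012]]
0.48 23 y [-0.197 -0.183] z [0.012 0.013 0.014]
0.49 66 y [-0.21  -0.181] z [0.012 0.013 0.033]
0.5 127 y [-0.221 -0.178] z [0.012 0.034 0.037]
0.51 169 y [-0.222 -0.178] z [0.012 0.034 0.038]
0.52 146 y [-0.219 -0.177] z [0.013 0.034 0.039]
0.53 155 y [-0.219 -0.18 ] z [0.012 0.033 0.037]
0.54 92 y [-0.215 -0.181] z [0.012 0.013 0.028]
0.55 42 y [-0.206 -0.181] z [0.012 0.013 0.014]
0.56 74 y [-0.213 -0.182] z [0.012 0.013 0.014]
0.57 144 y [-0.216 -0.176] z [0.013 0.038 0.042]
0.58 154 y [-0.218 -0.174] z [0.012 0.038 0.043]
0.59 192 y [-0.222 -0.174] z [0.013 0.039 0.043]
0.6 138 y [-0.224 -0.179] z [0.012 0.028 0.041]
0.61 71 y [-0.222 -0.181] z [0.012 0.013 0.014]
0.62 9 y [-0.214 -0.204] z [0.012 0.012 0.013]
underside offset [0.085  0.0866 0.0871] 17610
tote z 0.182
tote z 0.182
tote z 0.172
```

Both castings lie flat, side by side, in the tray (x≈0.52 and 0.585, y≈-0.185, tops at z≈0.04). They are about 70 mm beyond the mouth, and the arm is clear. Handing in.

```bash
python3 -c "
from workcell import bot
print(bot.job_done())"
```

```text
the job is handed in; nothing more can be done
None
```

I handed the job in (no verdict came back): the tote lies mouth down on the chute at about 142° with its rail at the stop, both castings are flat in the tray about 70 mm beyond the mouth, and the arm is clear; I did not measure the bystanders afterwards.

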